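# Empty the core carrier for the lesson and close it up

### The job

Get the rock cores out for the geology lesson: lift the blue retaining bar up out of the slots in the carrier's end boards and lay it down on the bench with the cores left lying in their grooves, then move every core to the grey examining rack, one to a groove and lying fully in it. Then close the empty carrier: put the bar back down in its two slots, about centred end to end, and lower the plywood cover over the two locating pins until it rests flush on the end boards. Leave the other things on the bench where they are.

Things in the scene. Friction and masses are not known exactly. Their poses are not given: they have to be found in the camera images.
- carrier: wooden core carrier 284 x 130 mm, fixed; origin under its centre on the bench, x along its length, z up. On its 8 mm base are 4 V-grooves along y at x = -84, -28, 28, 84 mm (some empty), just as in the rack. End boards (x = +-134 mm, 16 mm thick, 130 mm wide, tops at z = 78) hold the bar in open slots and carry two locating pins. Seated in it: a core's axis at z = 34, the bar's centre at z = 62.
- slot_a (a point): middle of the floor of the bar's slot in the carrier's end board at +x: y = 0, 49 mm above the bench. The slot is open upward and goes right through the 16 mm board; 20 mm wide at the floor, widening to 32 mm at the board's top, 29 mm higher.
- slot_b (a point): the same for the slot in the end board at the carrier's -x end.
- pin_a (a point): tip of a steel locating pin, upright on the carrier's end board at (x, y) = (134, 48) mm of the carrier; 10 mm dia, 16 mm tall, its top 6 mm coned; tip 94 mm above the bench.
- pin_b (a point): tip of the other pin, the same, at (-134, -48) mm of the carrier.
- rack: examining rack: grey board 250 x 150 x 8 mm, fixed; origin under its centre on the bench, x along its length, z up. Two steel rails (y = +-33 mm, 12 mm thick, tops at z = 32) have V-notches 36 mm wide that make 4 grooves along y at x = -84, -28, 28, 84 mm, all empty at first. A core lying in a groove has its axis at z = 34. Between the rails it is open down to the board, for fingers.
- bar_mid (a point): centre of the blue retaining bar, a wooden batten 310 mm long (x), 18 mm wide (y), 26 mm tall (z), 0.13 kg. At first it lies in the carrier's two slots, 1 mm clear above the cores, with 1 mm play each side at the slot floor; it can slide lengthwise, and stands about 13 mm out beyond each end board when centred. Either end may go in either slot.
- cover_grip (a point): centre of the cover's pull: a dark rib 100 mm long (x), 16 mm wide (y), 30 mm tall on the middle of a loose plywood plate 300 (x) x 136 (y) x 10 mm, 0.32 kg, at first flat on the bench. This point is 25 mm above the plate's underside. Holes of 14 mm go through at (134, 48) and (-134, -48) mm; half a turn round it fits too. Flush on the carrier, this point is 103 mm above the bench.
- core1_mid (a point): centre of the tan rock core: a rod 28 mm dia, 124 mm long (y), with 34 mm square plastic caps on the last 14 mm of each end (red and black, either way round will do), about 0.2 kg. At first in some groove of the carrier under the bar, or absent. Between cores in neighbouring grooves is a gap of 28 mm.
- core2_mid (a point): centre of the light grey rock core: a rod 28 mm dia, 124 mm long (y), with 34 mm square plastic caps on the last 14 mm of each end (red and black, either way round will do), about 0.2 kg. At first in some groove of the carrier under the bar, or absent. Between cores in neighbouring grooves is a gap of 28 mm.
- core3_mid (a point): centre of the red-brown rock core: a rod 28 mm dia, 124 mm long (y), with 34 mm square plastic caps on the last 14 mm of each end (red and black, either way round will do), about 0.2 kg. At first in some groove of the carrier under the bar, or absent. Between cores in neighbouring grooves is a gap of 28 mm.
- core4_mid (a point): centre of the dark green-grey rock core: a rod 28 mm dia, 124 mm long (y), with 34 mm square plastic caps on the last 14 mm of each end (red and black, either way round will do), about 0.2 kg. At first in some groove of the carrier under the bar, or absent. Between cores in neighbouring grooves is a gap of 28 mm.
- lens: hand lens lying on the bench: 42 mm round, 8 mm thick, with a black tab handle reaching 71 mm towards its -x; origin under the middle of the glass. Bystander; may be absent.
- tile: white streak tile 60 x 50 x 8 mm lying on the bench; origin under its centre. Bystander; may be absent.
- pencil_tin: pale green pencil tin 190 x 70 x 34 mm beyond the work; origin under its centre. Bystander.
- hammer: hammer lying beyond the work, 260 mm long along its x, head at +x, 26 mm thick; origin on the bench under its middle. Bystander.
There are look-alikes about, which are no part of the job. Leave any orange or turquoise look-alike of the part that bears core3_mid alone.

How it is judged:
By the outcome, as a careful person would: the job done as asked, in the order asked, and still so for the second after the job is handed in, with the robot touching nothing.
Of core1, core2, core3, core4 only 2 to 4 are there at a start; the rules pass over those that are not, and their reading is None.
Of lens, tile only 1 to 1 are there at a start; the rules pass over those that are not, and their reading is None.
At some moment in a run one of cover may be knocked a few centimetres aside while the robot is not near it.
Once in a run the grip may slacken for a moment while it holds something.
It also fails if it takes over 210 s, if anything falls off the work surface, if the arm or the gripper's body presses on something with over 40 N, if the wrist force passes 120 N, or if a joint passes its speed limit or range.

### The arm

A 7-joint arm with a two-finger parallel gripper is mounted at the origin on the work surface. World frame = base frame: x ahead of the robot, y to its left, z up, the work surface at z = 0. Lengths are in m, angles in rad, forces in N, time in s.
With the tool pointing down it reaches from about 0.35 to 0.9 m from the base axis. Payload 8.1 kg.
Tool frame: the origin (TCP) lies midway between the tips of the shut fingers; the grasp point (between the pads) lies 19 mm behind it (r.tcp_to_grasp is the distance from the TCP to the grasp point, in m); z points along the fingers, y is the line along which they close (so a half turn about z gives the same grasp; the last joint's range is limited). The gripper opens to 92 mm and grips with 3 to 60 N. Pads are 19 mm wide; open, the fingers measure 130 mm over their backs; the gripper's body (75 mm by 190 mm) begins 47 mm behind the grasp point.
Start: joints at [-1.299, 0.434, 0.025, 1.573, -0.012, 1.134, -0.075], TCP at [0.229, 0.582, 0.227] pointing down, gripper open.
Joint ranges: [-2.62, 2.62], [-0.44, 2.09], [-1.27, 1.32], [0.08, 2.57], [-1.32, 4.46], [0.12, 2], [-2.74, 2.74]. Speed limits (rad/s): [2.22, 2.22, 3.01, 3.01, 3.14, 3.14, 3.14].

### API

Orientations are given as a unit quaternion [x, y, z, w].
In Python, from rig import readout, eyes, r gives the robot as it stands. The module is installed in compiled form; this text tells all that it offers.
- The arm moves only by the shell command python3 -m handwheel 'ROWS' [FORCE]. ROWS is JSON, a list of rows, each a list of 5 numbers: the shift along the tool's x, y, z normalised to -1 to 1, where 1 is 1 m, then the turn about the tool's z normalised to -1 to 1, where 1 is pi rad, then the gripper command: -1 is fully open, 1 is shut, values between are in proportion. In form: [[x, y, z, yaw, gripper], ...]. A call has 1 to 12 rows; each row shifts and turns the commanded pose from where the row before left it, along the tool's axes as they then stand; what a row does not reach is not made up. A row lasts 1/8 s, in which the tool goes at most 62.5 mm and 10.7 degrees, less where a joint would pass 70% of its speed; a pose out of reach is approached as far as the arm can. A call with a number of a shift or a turn outside -1 to 1 is refused whole. A call with a gripper value outside its range is refused whole. The fingers move at their own pace and stop on an object; FORCE is the grip in N (left out, the last holds). Time passes only in rows, so rows that do not move let the fingers close. It gives the time, the measured TCP pose, the force, the opening and the grip force at its end, in the units of the state.
- readout.read_state(): the state, without advancing time (a new reading comes with each control period).
- eyes.grab_frame(name): name is "scene" or "top"; returns a dict with "img" (420x560x3 uint8, red, green, blue), "fov_y" (degrees; the focal length in pixels is half the picture's height over the tangent of half this angle, whatever the lens; pixels are square), "cx", "cy" (the principal point, pixels), "view" (4x4, takes a point from world to camera coordinates). Camera axes: x right, y down, z forward; pixel columns grow to the right and rows downward; lengths in m; the calibration is good to about 2 mm. A picture is of the moment at which its call begins. There is no depth.
- r.hand_in(): hands the job in; it is judged then, once.
The state is a dict: "clock": time; "joint_pos": joint angles; "qd": joint speeds; "joint_efforts": joint torques, N m; "eef_pos": TCP position; "tcp_rot": TCP orientation; "contact_force": force on the tool from outside, world axes, zero at the start; "moment": the same for the moment, N m; "gripper_width": finger opening in m; "finger_force": force on a finger pad.
Only numpy, scipy, OpenCV 4.12 (cv2) and the standard library are available. Lean on these libraries where they do the work, as an engineer would, in place of code of your own. Each camera call takes 0.05 s, during which the arm holds its last target. There are 200 camera calls.

## Working session

There is one attempt and no reset: what is moved stays moved. The work goes in short steps, Python scripts to look and compute and a shell command to move; the robot and the scene stay as the last step left them, time stands still between calls to the robot, and variables do not carry over. Pictures are saved under pics/ and viewed, at most 14 in all, crops included, and the job is handed in when it is done.

```bash
mkdir -p pics; python3 - <<'E'
from rig import readout, eyes, r
import cv2,numpy as np
s=readout.read_state(); print({k:np.round(v,3).tolist() for k,v in s.items()})
for n in("scene","top"):
    f=eyes.grab_frame(n); cv2.imwrite(f"pics/{n}0.png",cv2.resize(f["img"][:,:,::-1],(800,600)))
    np.savez(n+"0.npz",**f); print(n,f["fov_y"],f["cx"],f["cy"],np.round(f["view"],4).tolist())
E
```

```text
{'clock': 0.0, 'joint_pos': [-1.299, 0.435, 0.025, 1.574, -0.012, 1.134, -0.075], 'qd': [0.001, -0.0, -0.0, -0.001, -0.001, -0.001, -0.0], 'joint_efforts': [-0.0, -66.785, 0.985, -31.445, -0.061, 0.043, 0.0], 'eef_pos': [0.229, 0.581, 0.226], 'tcp_rot': [0.186, 0.982, -0.001, -0.0], 'contact_force': [0.337, 0.505, -0.184], 'moment': [0.015, -0.033, -0.052], 'finger_force': 0.0, 'gripper_width': 0.092}
scene 49.65759393110211 280.92259263635407 217.3162589733094 [[-0.8043, 0.5942, -0.0054, 0.495], [0.4731, 0.6347, -0.611, -0.1064], [-0.3596, -0.494, -0.7916, 1.3968], [0.0, 0.0, 0.0, 1.0]]
top 47.953377087502005 274.23508660399796 211.1626057758057 [[-0.0143, -0.9998, 0.0123, -0.1239], [-0.9972, 0.0134, -0.0739, 0.5457], [0.0737, -0.0133, -0.9972, 1.4293], [0.0, 0.0, 0.0, 1.0]]
```

View pics/scene0.png

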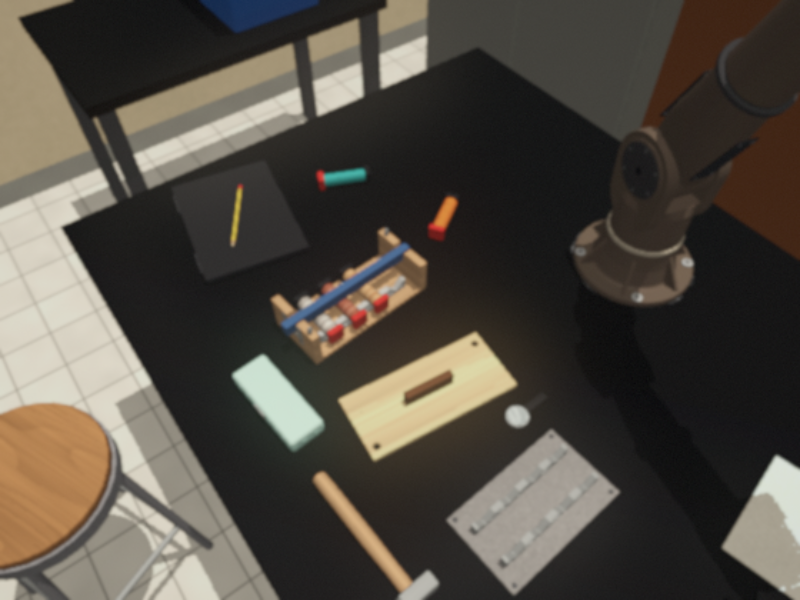

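View pics/top0.png

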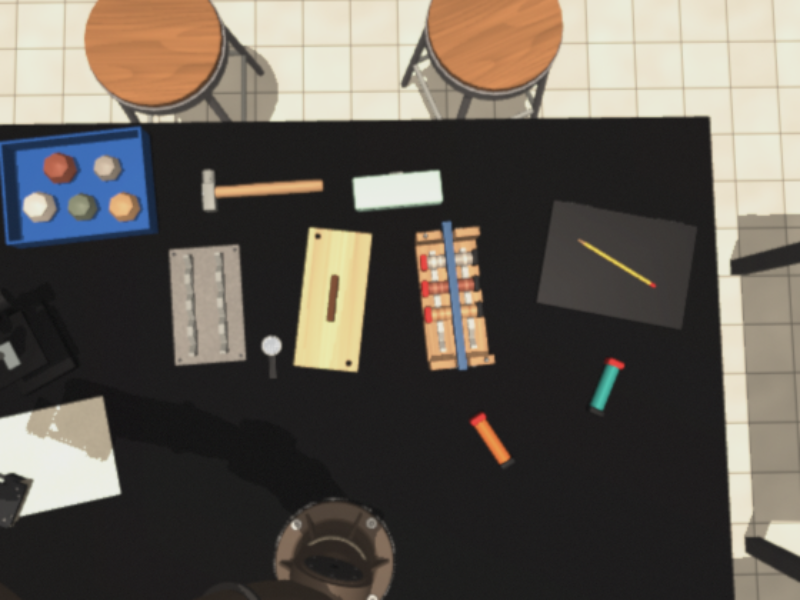

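Top view: the carrier is at (455,298) with grey, red-brown and tan cores. The cover is at (333,300), the rack at (207,305), the lens at (271,350), and there is free bench at (515,300) for the bar. Next I'll take a closer crop.

```bash
cat > h.py <<'E'
import numpy as np,cv2
from rig import readout,eyes
def load(n): f=np.load(n); return {k:f[k] for k in f.files}
def K(f): return 210/np.tan(np.radians(float(f["fov_y"]))/2)
def ray(f,p,z):           # pixel -> world point on plane z
    p=np.atleast_2d(p); F=K(f); V=f["view"]; R=V[:3,:3]; c=-R.T@V[:3,3]
    d=np.c_[(p[:,0]-f["cx"])/F,(p[:,1]-f["cy"])/F,np.ones(len(p))]@R
    return c+d*((z-c[2])/d[:,2])[:,None]
def proj(f,P):
    q=np.atleast_2d(P)@f["view"][:3,:3].T+f["view"][:3,3]
    return q[:,:2]/q[:,2:]*K(f)+[f["cx"],f["cy"]]
def plan(x,y,z,ang=None):
    """print turn (yaw units) to bring tool y to world angle ang (deg, mod 180) and shift in tool axes after the turn"""
    s=readout.read_state(); q=s["tcp_rot"]; a=np.array(q[:2])/np.hypot(*q[:2])
    th=np.degrees(np.arctan2(2*a[1]**2-1,2*a[0]*a[1]))
    t=0
    if ang is not None:
        t=-((ang-th+90)%180-90)   # turn about tool z (down)
    n=np.radians(th-t); ty=np.array([np.cos(n),np.sin(n)]); tx=np.array([-ty[1],ty[0]])
    d=np.array([x,y])-s["eef_pos"][:2]
    print("toolY now %.2f | turn %.2f deg = %.4f | shift x %.4f y %.4f z %.4f | j7 %.2f"%(th,t,t/180,d@tx,d@ty,s["eef_pos"][2]-z,s["joint_pos"][6]))
E
python3 - <<'E'
from h import *
f=load("top0.npz"); im=f["img"]
a=cv2.resize(im[148:268,285:350],None,fx=5,fy=5,interpolation=cv2.INTER_CUBIC)
b=cv2.resize(im[148:268,115:210],None,fx=5,fy=5,interpolation=cv2.INTER_CUBIC)
cv2.imwrite("pics/crop1.png",np.hstack([a,b])[:,:,::-1])
for p in [(317,207),(233,209),(145,214)]: print(im[p[1],p[0]],ray(f,p,.0).round(3))
hsv=cv2.cvtColor(im,cv2.COLOR_RGB2HSV)
print(hsv[190,225],hsv[200,314],hsv[200,145],hsv[165,320])
E
```

```text
[105 133 167] [[ 0.557 -0.265  0.   ]]
[124  79  55] [[ 0.554 -0.003  0.   ]]
[177 164 149] [[0.542 0.27  0.   ]]
[ 24  84 234] [125  43 112] [ 16  41 174] [ 14 121 206]
```

View pics/crop1.png

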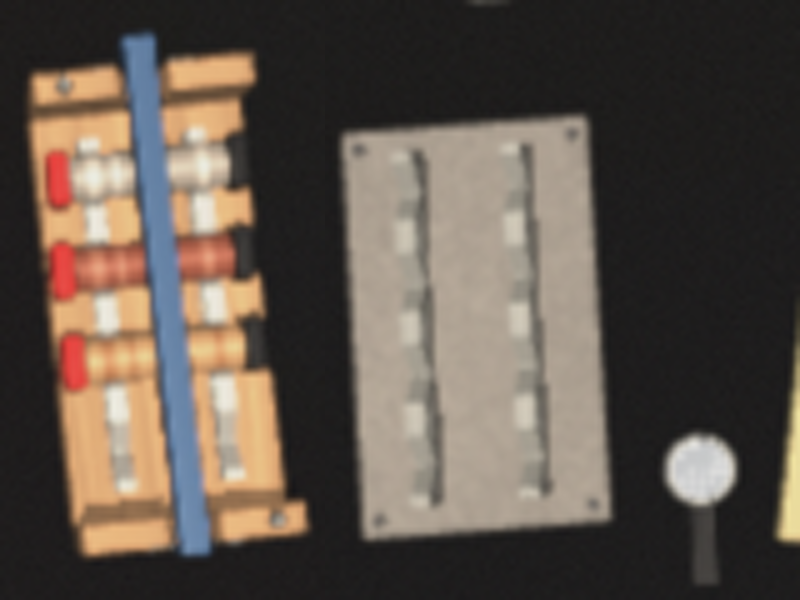

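The pins show in the crop at (65,87) and (279,518). The cores sit in three adjacent grooves, with the one nearest the robot empty, and the rack outline is clear.

```bash
cat >> h.py <<'E'
def comps(m,lo):
    n,l,st,c=cv2.connectedComponentsWithStats(m.astype(np.uint8)); return [(l==i) for i in range(1,n) if st[i,4]>=lo]
def rectw(f,mask,z):
    c=max(cv2.findContours(mask.astype(np.uint8),0,cv2.CHAIN_APPROX_NONE)[0],key=cv2.contourArea)
    P=ray(f,c[:,0].astype(float),z)[:,:2]; (x,y),(w,h),a=cv2.minAreaRect((P*1e3).astype(np.float32))
    if w<h: w,h,a=h,w,a+90
    return x,y,w,h,(a+90)%180-90 if False else a%180
E
python3 - <<'E'
from h import *
f=load("top0.npz"); im=f["img"]; hsv=cv2.cvtColor(im,cv2.COLOR_RGB2HSV).astype(int); H,S,V=hsv[...,0],hsv[...,1],hsv[...,2]
def sub(mask,x0,y0,x1,y1):
    m=np.zeros_like(mask);m[y0:y1,x0:x1]=mask[y0:y1,x0:x1];return m
nat=lambda u,v:np.array([285+(u+.5)/5-.5,148+(v+.5)/5-.5])
pins=[]
for u,v in[(65,87),(279,518)]:
    p=nat(u,v);x,y=np.round(p).astype(int);w=np.clip(100-S[y-2:y+3,x-2:x+3],0,None).astype(float)
    Y,X=np.mgrid[y-2:y+3,x-2:x+3];q=np.array([(w*X).sum(),(w*Y).sum()])/w.sum() if w.sum() else p
    print(p,q);pins.append(ray(f,q,.091)[0])
a,b=np.array(pins);d=a-b
print("pins",a,b,"dist",np.linalg.norm(d),"carrier c",(a+b)/2,"ang",np.degrees(np.arctan2(d[1],d[0]))-np.degrees(np.arctan2(48,134)), np.degrees(np.arctan2(d[1],d[0]))+np.degrees(np.arctan2(48,134)))
bar=sub((H>100)&(H<118)&(S>110)&(V>80),290,140,340,270)
print("bar",rectw(f,max(comps(bar,30),key=np.sum),.075))
print("rack",rectw(f,max(comps(sub((V>90),112,165,175,262),30),key=np.sum),.008))
cov=max(comps(sub((V>100),200,150,266,265),30),key=np.sum)
print("cover",rectw(f,cov,.010))
pull=sub((V<140)&(S>100),224,180,245,235); print("pull",rectw(f,max(comps(pull,20),key=np.sum),.040))
for nm,lo,m in [("red",10,sub((S>190)&((H<5)|(H>174))&(V>120),285,170,315,240))]:
    for c in comps(m,lo): ys,xs=np.nonzero(c);print(nm,ray(f,(xs.mean(),ys.mean()),.051))
E
```

```text
[297.6 165. ] [297.31023102 164.48184818]
[340.4 251.2] [340.03658537 251.45121951]
pins [ 0.67572819 -0.2004615   0.091     ] [ 0.41866765 -0.32025557  0.091     ] dist 0.2836031395709106 carrier c [ 0.54719792 -0.26035854  0.091     ] ang 5.278245913206835 44.69420359916428Traceback (most recent call last):
  File "<stdin>", line 14, in <module>
ValueError: max() iterable argument is empty
```

```bash
python3 - <<'E'
from h import *
f=load("top0.npz"); im=f["img"]; hsv=cv2.cvtColor(im,cv2.COLOR_RGB2HSV).astype(int); H,S,V=hsv[...,0],hsv[...,1],hsv[...,2]
def sub(mask,x0,y0,x1,y1):
    m=np.zeros_like(mask);m[y0:y1,x0:x1]=mask[y0:y1,x0:x1];return m
I=im.astype(int)
bar=sub(I[...,2]-I[...,0]>25,290,140,345,270)
print("bar",rectw(f,max(comps(bar,30),key=np.sum),.075))
print("rack",rectw(f,max(comps(sub((V>90),112,165,175,262),30),key=np.sum),.008))
cov=max(comps(sub((V>100),200,150,266,265),30),key=np.sum)
print("cover",rectw(f,cov,.010))
pull=sub((V<150)&cv2.erode(cv2.morphologyEx(cov.astype(np.uint8),cv2.MORPH_CLOSE,np.ones((15,15))),np.ones((9,9))).astype(bool),200,150,266,265); print("pull",rectw(f,max(comps(pull,20),key=np.sum),.040))
for c in comps(sub((I[...,0]-I[...,1]>120)&(I[...,0]>120),285,170,315,240),8): ys,xs=np.nonzero(c);print("red",len(xs),ray(f,(xs.mean(),ys.mean()),.051))
import subprocess
c=np.array([.547,-.2604]);a=np.radians(5.3);R=np.array([[np.cos(a),-np.sin(a)],[np.sin(a),np.cos(a)]])
for g in(-84,-28,28,84): print(g,(c+R@[g/1e3,0]).round(4))
plan(.547,-.2604,.15,95.3)
E
```

```text
bar (554.0335693359375, -259.1616516113281, 310.984619140625, 19.176000595092773, 5.222389221191406)
rack (545.4144287109375, 268.65924072265625, 252.7578582763672, 152.7752227783203, 3.570554256439209)
cover (553.3433837890625, -3.2372817993164062, 303.9826965332031, 140.05850219726562, 173.29624938964844)
pull (552.5416870117188, -5.266136169433594, 95.52029418945312, 16.733810424804688, 173.25950622558594)
red 33 [[ 0.62432547 -0.19884425  0.051     ]]
red 40 [[ 0.5692166  -0.20141561  0.051     ]]
red 38 [[ 0.51359112 -0.20634516  0.051     ]]
-84 [ 0.4634 -0.2682]
-28 [ 0.5191 -0.263 ]
28 [ 0.5749 -0.2578]
84 [ 0.6306 -0.2526]
toolY now 68.52 | turn -26.78 deg = -0.1488 | shift x -0.2392 y -0.8674 z 0.0760 | j7 -0.08
```

```bash
python3 -m handwheel '[[0,0,0,-0.0496,0.13],[0,0,0,-0.0496,0.13],[0,0,0,-0.0496,0.13],[-0.012,-0.0434,0,0,0.13],[-0.012,-0.0434,0,0,0.13],[-0.012,-0.0434,0,0,0.13],[-0.012,-0.0434,0,0,0.13],[-0.012,-0.0434,0,0,0.13],[-0.012,-0.0434,0,0,0.13],[-0.012,-0.0434,0,0,0.13],[-0.012,-0.0434,0,0,0.13],[-0.012,-0.0434,0,0,0.13]]' 20
python3 -m handwheel '[[-0.012,-0.0434,0,0,0.13],[-0.012,-0.0434,0,0,0.13],[-0.012,-0.0434,0,0,0.13],[-0.012,-0.0434,0,0,0.13],[-0.012,-0.0434,0,0,0.13],[-0.012,-0.0434,0,0,0.13],[-0.012,-0.0434,0,0,0.13],[-0.012,-0.0434,0,0,0.13],[-0.012,-0.0434,0,0,0.13],[-0.012,-0.0434,0,0,0.13],[-0.012,-0.0434,0,0,0.13],[0,0,0,0,0.13]]'
python3 -c "
from h import *
plan(.554,-.2593,.052,95.2)"
```

```text
clock: 1.6
eef_pos: [0.3727, 0.2011, 0.2266]
tcp_rot: [-0.046, 0.999, -0.0, -0.0]
contact_force: [0.1, 0.2, 0.0]
gripper_width: 0.0401
finger_force: 0.0
clock: 3.1
eef_pos: [0.5477, -0.2644, 0.2261]
tcp_rot: [-0.044, 0.999, -0.001, -0.001]
contact_force: [-0.1, 0.3, 0.9]
gripper_width: 0.04
finger_force: 0.0
toolY now 95.03 | turn -0.17 deg = -0.0009 | shift x -0.0068 y 0.0045 z 0.1741 | j7 2.20
```

```bash
python3 -m handwheel '[[-0.007,0.0045,0.04,-0.001,0.13],[0,0,0.04,0,0.13],[0,0,0.04,0,0.13],[0,0,0.03,0,0.13],[0,0,0.012,0,0.13],[0,0,0.012,0,0.13],[0,0,0,0,0.13],[0,0,0,0,1],[0,0,0,0,1],[0,0,0,0,1],[0,0,0,0,1]]' 20
python3 -c "
from h import *
plan(.554,-.2593,.052,95.2)"
```

```text
clock: 4.47
eef_pos: [0.5553, -0.2578, 0.0539]
tcp_rot: [-0.047, 0.999, -0.002, 0.001]
contact_force: [0.8, -5.4, 2.2]
gripper_width: 0.0177
finger_force: 19.9
toolY now 95.40 | turn 0.20 deg = 0.0011 | shift x 0.0015 y -0.0013 z 0.0019 | j7 2.27
```

```bash
python3 -m handwheel '[[0,0,-0.005,0,1],[0,0,-0.01,0,1],[0,0,-0.02,0,1],[0,0,-0.03,0,1],[0,0,-0.03,0,1],[0,-0.025,0,0,1],[0,-0.035,0,0,1],[0,-0.035,0,0,1],[0,-0.035,0,0,1],[0,0,0,0,1],[0,0,0,0,1]]' 40
python3 - <<'E'
from h import *
plan(.554,-.2593,.0085,95.2)
f=eyes.grab_frame("top");cv2.imwrite("pics/t1.png",cv2.resize(f["img"][120:300,200:440],None,fx=3,fy=3)[:,:,::-1])
E
```

```text
clock: 5.85
eef_pos: [0.5671, -0.3835, 0.1477]
tcp_rot: [-0.048, 0.999, 0.001, -0.0]
contact_force: [-0.3, 0.1, -2.1]
gripper_width: 0.0178
finger_force: 39.9
toolY now 95.52 | turn 0.32 deg = 0.0018 | shift x 0.0018 y 0.1248 z 0.1392 | j7 2.40
```

View pics/t1.png

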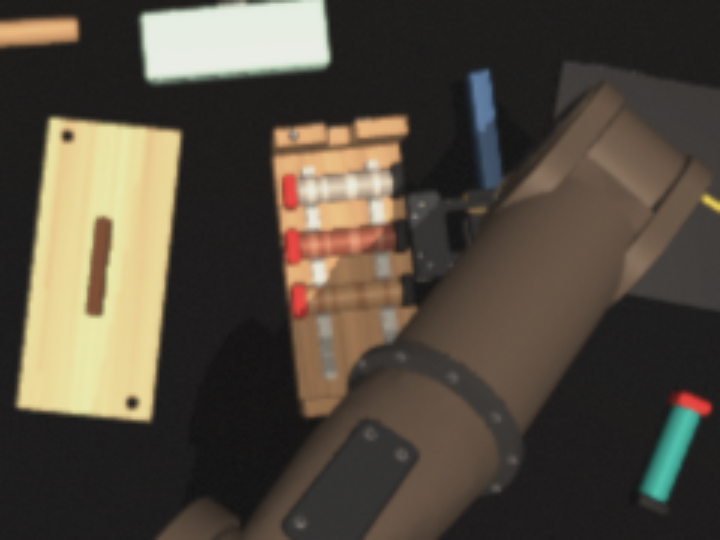

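The bar is clear and the cores are still in their grooves. Now to lay it down.

```bash
python3 -m handwheel '[[0,0,0.03,0,1],[0,0,0.04,0,1],[0,0,0.04,0,1],[0,0,0.015,0,1],[0,0,0.01,0,1],[0,0,0.004,0,1],[0,0,0,0,1],[0,0,0,0,1],[0,0,0,0,0.13],[0,0,0,0,0.13],[0,0,0,0,0.13]]'
python3 -c "
from h import *
plan(.554,-.2593,.0085,95.2)"
```

```text
clock: 7.28
eef_pos: [0.5672, -0.3848, 0.009]
tcp_rot: [-0.048, 0.999, -0.0, 0.0]
contact_force: [-0.4, -0.6, -0.6]
gripper_width: 0.0388
finger_force: 0.0
toolY now 95.49 | turn 0.29 deg = 0.0016 | shift x 0.0018 y 0.1262 z 0.0005 | j7 2.46
```

```bash
python3 -m handwheel '[[0,0,-0.01,0,0.13],[0,0,-0.03,0,0.13],[0,0,-0.05,0,0.196],[0,0,-0.05,0,0.196],[0.006,0.02,-0.02,0,0.196],[0.01,0.035,0,0,0.196],[0.01,0.035,0,0,0.196],[0.01,0.035,0,0,0.196],[0,0,0,0,0.196],[0,0,0,0,0.196]]' 30
python3 -c "
from h import *
plan(.519,-.263,.017,5.3)
plan(.519,-.263,.017,95.3)"
```

```text
clock: 8.52
eef_pos: [0.5197, -0.2645, 0.1695]
tcp_rot: [-0.048, 0.999, -0.0, 0.001]
contact_force: [0.3, -0.5, 0.2]
gripper_width: 0.0371
finger_force: 0.0
toolY now 95.48 | turn -89.82 deg = -0.4990 | shift x -0.0016 y 0.0005 z 0.1525 | j7 2.25
toolY now 95.48 | turn 0.18 deg = 0.0010 | shift x 0.0005 y 0.0016 z 0.1525 | j7 2.25
```

```bash
python3 -m handwheel '[[0,0,0,0.0557,0.196],[0,0,0,0.0557,0.196],[0,0,0,0.0557,0.196],[0,0,0,0.0557,0.196],[0,0,0,0.0557,0.196],[0,0,0,0.0557,0.196],[0,0,0,0.0557,0.196],[0,0,0,0.0557,0.196],[0,0,0,0.0557,0.196],[0,0,0,0,0.196]]'
python3 -c "
from h import *
plan(.519,-.263,.017,5.3)"
```

```text
clock: 9.78
eef_pos: [0.5195, -0.265, 0.1688]
tcp_rot: [0.674, 0.739, -0.001, 0.0]
contact_force: [-0.1, 0.2, 0.7]
gripper_width: 0.0371
finger_force: 0.0
toolY now 5.26 | turn -0.04 deg = -0.0002 | shift x 0.0020 y -0.0003 z 0.1518 | j7 0.91
```

```bash
python3 -m handwheel '[[0.002,0,0.04,0,0.196],[0,0,0.04,0,0.196],[0,0,0.03,0,0.196],[0,0,0.02,0,0.196],[0,0,0.012,0,0.196],[0,0,0.01,0,0.196],[0,0,0,0,0.196],[0,0,0,0,1],[0,0,0,0,1],[0,0,0,0,1],[0,0,0,0,1]]' 30
python3 -c "
from h import *
plan(.519,-.263,.017,5.3)"
```

```text
clock: 11.15
eef_pos: [0.5198, -0.262, 0.0174]
tcp_rot: [0.674, 0.739, 0.0, 0.001]
contact_force: [0.6, 0.2, 6.2]
gripper_width: 0.0273
finger_force: 30.0
toolY now 5.26 | turn -0.04 deg = -0.0002 | shift x -0.0009 y -0.0009 z 0.0004 | j7 1.06
```

```bash
python3 -m handwheel '[[0,0,-0.008,0,1],[0,0,-0.03,0,1],[0,0,-0.05,0,1],[0,0,-0.05,0.0094,1],[0.03,0,-0.02,0,1],[0.045,0.003,0,0,1],[0.045,0.003,0,0,1],[0.045,0.003,0,0,1],[0.045,0.003,0,0,1],[0.045,0.003,0,0,1],[0.045,0.003,0,0,1],[0.045,0.003,0,0,1]]' 40
python3 -m handwheel '[[0.045,0.003,0,0,1],[0.045,0.003,0,0,1],[0.045,0.003,0,0,1],[0.04,0.003,0,0,1],[0.008,0,0,0,1],[0,0,0,0,1],[0,0,0,0,1]]'
python3 - <<'E'
from h import *
plan(.5175,.2670,.018,3.57)
f=eyes.grab_frame("scene");cv2.imwrite("pics/s1.png",cv2.resize(f["img"][140:420,120:520],None,fx=2,fy=2)[:,:,::-1])
E
```

```text
clock: 12.65
eef_pos: [0.5178, 0.0851, 0.1748]
tcp_rot: [0.685, 0.729, -0.0, -0.0]
contact_force: [1.5, -0.3, -2.6]
gripper_width: 0.027
finger_force: 40.0
clock: 13.52
eef_pos: [0.5193, 0.2654, 0.1749]
tcp_rot: [0.686, 0.728, -0.0, 0.0]
contact_force: [-0.2, -0.1, -1.7]
gripper_width: 0.0268
finger_force: 40.0
toolY now 3.43 | turn -0.14 deg = -0.0008 | shift x 0.0017 y -0.0017 z 0.1569 | j7 -0.04
```

View pics/s1.png

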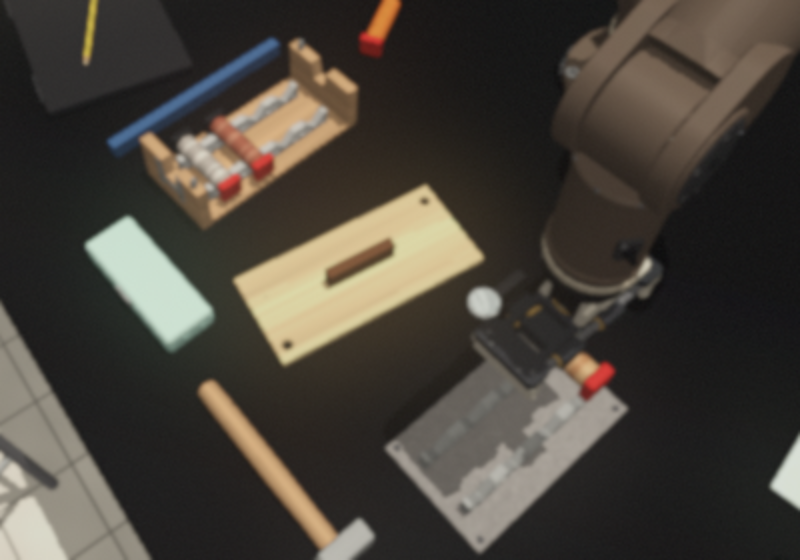

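The tan core is held above the rack, and the bar is flat on the bench at (190,95). Lowering into the -28 groove.

```bash
python3 -m handwheel '[[0.0017,-0.0017,0.03,-0.0008,1],[0,0,0.04,0,1],[0,0,0.04,0,1],[0,0,0.02,0,1],[0,0,0.01,0,1],[0,0,0.01,0,1],[0,0,0.006,0,1],[0,0,0,0,1],[0,0,0,0,0.196],[0,0,0,0,0.196],[0,0,0,0,0.196]]'
python3 -m handwheel '[[0,0,-0.01,0,0.196],[0,0,-0.03,0,0.196],[0,0,-0.05,0,0.196],[0,0,-0.05,0,0.196],[0,0,-0.02,0,0.196],[-0.045,0.002,0,0,0.196],[-0.045,0.002,0,0,0.196],[-0.045,0.002,0,0,0.196],[-0.045,0.002,0,0,0.196],[-0.045,0.002,0,0,0.196],[-0.045,0.002,0,0,0.196],[-0.045,0.002,0,0,0.196]]'
python3 - <<'E'
from h import *
plan(.5749,-.2578,.017,5.3)
f=eyes.grab_frame("top");np.savez("t2.npz",**f)
a=cv2.resize(f["img"][140:275,100:350],None,fx=3,fy=3);cv2.imwrite("pics/t2.png",a[:,:,::-1])
E
```

```text
clock: 14.95
eef_pos: [0.5177, 0.269, 0.0191]
tcp_rot: [0.684, 0.73, 0.0, 0.0]
contact_force: [-0.7, -0.6, 0.3]
gripper_width: 0.037
finger_force: 0.0
clock: 16.45
eef_pos: [0.5518, -0.0461, 0.1795]
tcp_rot: [0.684, 0.73, 0.0, 0.0]
contact_force: [1.1, 0.2, 0.8]
gripper_width: 0.0369
finger_force: 0.0
toolY now 3.69 | turn -1.61 deg = -0.0089 | shift x -0.2129 y 0.0035 z 0.1625 | j7 0.49
```

View pics/t2.png

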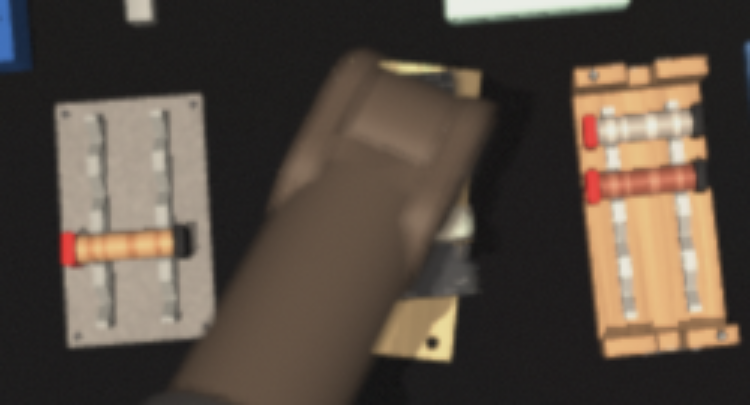

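The tan core lies in its groove at (125,246). Next is the red-brown one.

```bash
python3 -m handwheel '[[0,0,0,-0.0089,0.196],[-0.0425,0.0007,0,0,0.196],[-0.0425,0.0007,0,0,0.196],[-0.0425,0.0007,0,0,0.196],[-0.0425,0.0007,0,0,0.196],[-0.0425,0.0007,0,0,0.196],[0,0,0,0,0.196],[0,0,0,0,0.196]]'
python3 -c "
from h import *
plan(.5749,-.2578,.017,5.3)"
```

```text
clock: 17.5
eef_pos: [0.5752, -0.2542, 0.1786]
tcp_rot: [0.673, 0.74, 0.0, -0.0]
contact_force: [0.2, 0.2, 0.5]
gripper_width: 0.0368
finger_force: 0.0
toolY now 5.40 | turn 0.10 deg = 0.0006 | shift x -0.0036 y -0.0007 z 0.1616 | j7 0.86
```

```bash
python3 -m handwheel '[[-0.0036,-0.0007,0.04,0.0006,0.196],[0,0,0.04,0,0.196],[0,0,0.04,0,0.196],[0,0,0.02,0,0.196],[0,0,0.012,0,0.196],[0,0,0.01,0,0.196],[0,0,0,0,0.196],[0,0,0,0,1],[0,0,0,0,1],[0,0,0,0,1],[0,0,0,0,1]]' 40
python3 -m handwheel '[[0,0,-0.008,0,1],[0,0,-0.03,0,1],[0,0,-0.05,0,1],[0,0,-0.05,0.0094,1],[0.03,0,-0.02,0,1],[0.045,0.003,0,0,1],[0.045,0.003,0,0,1],[0.045,0.003,0,0,1],[0.045,0.003,0,0,1],[0.045,0.003,0,0,1],[0.045,0.003,0,0,1],[0.045,0.003,0,0,1]]' 40
python3 -m handwheel '[[0.045,0.003,0,0,1],[0.045,0.003,0,0,1],[0.045,0.003,0,0,1],[0.04,0.003,0,0,1],[0.008,0,0,0,1],[0,0,0,0,1],[0,0,0,0,1]]'
python3 -c "
from h import *
plan(.5733,.2704,.018,3.57)"
```

```text
clock: 18.88
eef_pos: [0.5758, -0.2598, 0.0176]
tcp_rot: [0.674, 0.739, 0.001, 0.001]
contact_force: [5.2, 0.4, 5.4]
gripper_width: 0.0269
finger_force: 40.0
clock: 20.38
eef_pos: [0.573, 0.087, 0.1744]
tcp_rot: [0.685, 0.728, -0.001, -0.001]
contact_force: [-0.1, 0.8, -1.3]
gripper_width: 0.0271
finger_force: 40.0
clock: 21.25
eef_pos: [0.5752, 0.2674, 0.1748]
tcp_rot: [0.686, 0.728, -0.0, 0.0]
contact_force: [-0.4, 0.0, -2.3]
gripper_width: 0.0269
finger_force: 40.0
toolY now 3.36 | turn -0.21 deg = -0.0012 | shift x 0.0031 y -0.0017 z 0.1568 | j7 0.01
```

```bash
python3 -m handwheel '[[0.003,-0.0017,0.03,-0.0012,1],[0,0,0.04,0,1],[0,0,0.04,0,1],[0,0,0.02,0,1],[0,0,0.01,0,1],[0,0,0.01,0,1],[0,0,0.006,0,1],[0,0,0,0,1],[0,0,0,0,0.196],[0,0,0,0,0.196],[0,0,0,0,0.196]]'
python3 -m handwheel '[[0,0,-0.01,0,0.196],[0,0,-0.03,0,0.196],[0,0,-0.05,0,0.196],[0,0,-0.05,0,0.196],[0,0,-0.02,0,0.196],[-0.044,0.002,0,0,0.196],[-0.044,0.002,0,0,0.196],[-0.044,0.002,0,0,0.196],[-0.044,0.002,0,0,0.196],[-0.044,0.002,0,0,0.196],[-0.044,0.002,0,0,0.196],[-0.044,0.002,0,0,0.196]]'
python3 -m handwheel '[[-0.044,0.002,0,-0.0094,0.196],[-0.044,0.002,0,0,0.196],[-0.044,0.002,0,0,0.196],[-0.044,0.002,0,0,0.196],[-0.042,0.002,0,0,0.196],[0,0,0,0,0.196],[0,0,0,0,0.196]]'
python3 -c "
from h import *
plan(.6306,-.2526,.017,5.3)"
```

```text
clock: 22.62
eef_pos: [0.5735, 0.2725, 0.0191]
tcp_rot: [0.684, 0.73, 0.0, 0.0]
contact_force: [0.0, -0.4, 0.3]
gripper_width: 0.0367
finger_force: 0.0
clock: 24.12
eef_pos: [0.6069, -0.0353, 0.1786]
tcp_rot: [0.684, 0.73, -0.0, -0.0]
contact_force: [-0.3, -0.5, 0.1]
gripper_width: 0.0371
finger_force: 0.0
clock: 25.0
eef_pos: [0.6363, -0.2497, 0.1783]
tcp_rot: [0.673, 0.74, 0.0, -0.001]
contact_force: [0.6, 1.4, -0.6]
gripper_width: 0.0371
finger_force: 0.0
toolY now 5.40 | turn 0.10 deg = 0.0006 | shift x -0.0023 y -0.0059 z 0.1613 | j7 0.82
```

```bash
python3 -m handwheel '[[-0.006,-0.0059,0.04,0.0006,0.196],[0,0,0.04,0,0.196],[0,0,0.03,0,0.196],[0,0,0.02,0,0.196],[0,0,0.015,0,0.196],[0,0,0.015,0,0.196],[0,0,0,0,0.196],[0,0,0,0,1],[0,0,0,0,1],[0,0,0,0,1],[0,0,0,0,1]]' 40
python3 -m handwheel '[[0,0,-0.008,0,1],[0,0,-0.03,0,1],[0,0,-0.05,0,1],[0,0,-0.05,0.0094,1],[0.03,0,-0.02,0,1],[0.045,0.003,0,0,1],[0.045,0.003,0,0,1],[0.045,0.003,0,0,1],[0.045,0.003,0,0,1],[0.045,0.003,0,0,1],[0.045,0.003,0,0,1],[0.045,0.003,0,0,1]]' 40
python3 -m handwheel '[[0.045,0.003,0,0,1],[0.045,0.003,0,0,1],[0.045,0.003,0,0,1],[0.04,0.003,0,0,1],[0.008,0,0,0,1],[0,0,0,0,1],[0,0,0,0,1]]'
python3 -c "
from h import *
plan(.6292,.2700,.018,3.57)"
```

```text
clock: 26.38
eef_pos: [0.6318, -0.2571, 0.0195]
tcp_rot: [0.674, 0.739, 0.0, 0.001]
contact_force: [1.2, 0.1, 4.2]
gripper_width: 0.0271
finger_force: 40.0
clock: 27.88
eef_pos: [0.6295, 0.0902, 0.1767]
tcp_rot: [0.685, 0.729, -0.0, -0.0]
contact_force: [0.0, -0.3, -2.5]
gripper_width: 0.0274
finger_force: 40.0
clock: 28.75
eef_pos: [0.631, 0.2701, 0.177]
tcp_rot: [0.685, 0.728, -0.0, 0.0]
contact_force: [0.1, -0.8, -2.7]
gripper_width: 0.027
finger_force: 40.0
toolY now 3.47 | turn -0.10 deg = -0.0005 | shift x 0.0000 y -0.0018 z 0.1590 | j7 0.03
```

```bash
python3 -m handwheel '[[0,-0.0018,0.03,-0.0005,1],[0,0,0.04,0,1],[0,0,0.04,0,1],[0,0,0.02,0,1],[0,0,0.01,0,1],[0,0,0.01,0,1],[0,0,0.006,0,1],[0,0,0,0,1],[0,0,0,0,0.196],[0,0,0,0,0.196],[0,0,0,0,0.196]]'
python3 -m handwheel '[[0,0,-0.01,0,0.196],[0,0,-0.03,0,0.196],[0,0,-0.05,0,0.196],[0,0,-0.05,0,0.196],[0,0,-0.02,0,0.196],[-0.0433,-0.0068,0,0,0.196],[-0.0433,-0.0068,0,0,0.196],[-0.0433,-0.0068,0,0,0.196],[-0.0433,-0.0068,0,0,0.196],[-0.0433,-0.0068,0,0,0.196],[-0.0433,-0.0068,0,0,0.196],[-0.0433,-0.0068,0,0,0.13]]'
python3 - <<'E'
from h import *
f=eyes.grab_frame("top");np.savez("t3.npz",**f);im=f["img"];I=im.astype(int)
m=I[...,2]-I[...,0]>25; m[:,:320]=0;m[:140]=0;m[290:]=0
print("bar",rectw(f,max(comps(m,30),key=np.sum),.026))
a=cv2.resize(f["img"][140:290,100:365],None,fx=3,fy=3);cv2.imwrite("pics/t3.png",a[:,:,::-1])
plan(.567,-.385,.007,95.4)
E
```

```text
clock: 30.12
eef_pos: [0.6293, 0.2722, 0.0211]
tcp_rot: [0.684, 0.73, 0.0, 0.0]
contact_force: [0.0, -0.2, 0.1]
gripper_width: 0.037
finger_force: 0.0
clock: 31.62
eef_pos: [0.6005, -0.0347, 0.1807]
tcp_rot: [0.684, 0.73, -0.0, -0.0]
contact_force: [-0.4, -0.2, 0.8]
gripper_width: 0.0394
finger_force: 0.0
bar (566.24609375, -385.2008972167969, 311.1098327636719, 21.14910125732422, 5.530801296234131)
toolY now 3.27 | turn 87.87 deg = 0.4882 | shift x -0.0644 y 0.3379 z 0.1746 | j7 0.50
```

View pics/t3.png

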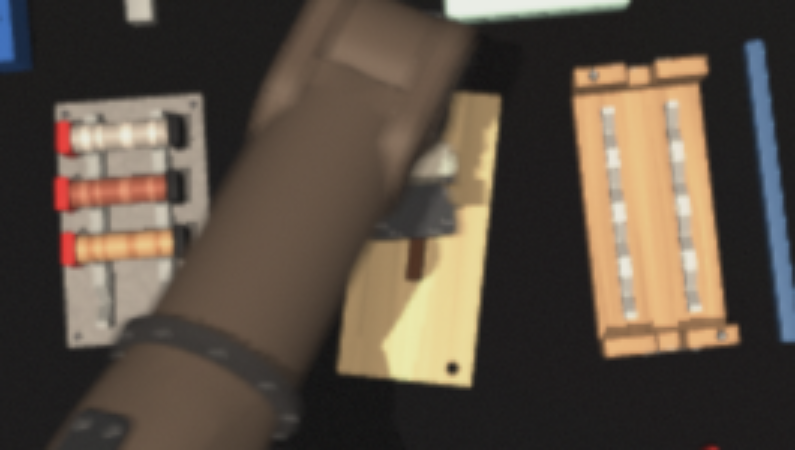

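All three cores lie in rack grooves. The cover has shifted, so I'll re-measure it later. Now the bar.

```bash
python3 -m handwheel '[[0,0,0,0.0543,0.13],[0,0,0,0.0543,0.13],[0,0,0,0.0543,0.13],[0,0,0,0.0543,0.13],[0,0,0,0.0543,0.13],[0,0,0,0.0543,0.13],[0,0,0,0.0543,0.13],[0,0,0,0.0543,0.13],[0,0,0,0.0543,0.13],[-0.0064,0.034,0,0,0.13],[-0.0064,0.034,0,0,0.13],[-0.0064,0.034,0,0,0.13]]'
python3 -m handwheel '[[-0.0064,0.034,0,0,0.13],[-0.0064,0.034,0,0,0.13],[-0.0064,0.034,0,0,0.13],[-0.0064,0.034,0,0,0.13],[-0.0064,0.034,0,0,0.13],[-0.0064,0.034,0,0,0.13],[-0.0064,0.034,0,0,0.13],[0,0,0,0,0.13],[0,0,0,0,0.13]]'
python3 -c "
from h import *
plan(.5662,-.3852,.008,95.5)"
```

```text
clock: 33.17
eef_pos: [0.592, -0.1373, 0.1805]
tcp_rot: [0.999, 0.05, -0.0, -0.0]
contact_force: [0.0, 0.2, -0.6]
gripper_width: 0.0402
finger_force: 0.0
clock: 34.3
eef_pos: [0.5716, -0.3773, 0.1804]
tcp_rot: [0.999, 0.05, -0.0, -0.001]
contact_force: [0.9, 0.6, 0.4]
gripper_width: 0.0397
finger_force: 0.0
toolY now -84.25 | turn 0.25 deg = 0.0014 | shift x -0.0061 y 0.0073 z 0.1724 | j7 -0.35
```

```bash
python3 -m handwheel '[[-0.006,0.007,0.04,0.0014,0.13],[0,0,0.05,0,0.13],[0,0,0.045,0,0.13],[0,0,0.02,0,0.13],[0,0,0.01,0,0.13],[0,0,0.006,0,0.13],[0,0,0,0,0.13],[0,0,0,0,1],[0,0,0,0,1],[0,0,0,0,1],[0,0,0,0,1]]' 40
python3 -m handwheel '[[0,0,-0.01,0,1],[0,0,-0.03,0,1],[0,0,-0.05,0,1],[0,0,-0.05,0,1],[-0.001,-0.018,0,0,1],[-0.0012,-0.022,0,0,1],[-0.0012,-0.022,0,0,1],[-0.0012,-0.022,0,0,1],[-0.0012,-0.022,0,0,1],[-0.0012,-0.0205,0,0,1],[0,0,0,0,1],[0,0,0,0,1]]'
python3 - <<'E'
from h import *
plan(.547,-.260,.055,95.3)
f=eyes.grab_frame("top");im=f["img"];I=im.astype(int);z=float(readout.read_state()["eef_pos"][2])+.021
m=I[...,2]-I[...,0]>25; m[:,:280]=0;m[:140]=0;m[290:]=0;m[:,360:]=0
for c in comps(m,8): 
    ys,xs=np.nonzero(c);print(len(xs),ray(f,[(xs[ys<=ys.min()+1].mean(),ys.min()),(xs[ys>=ys.max()-1].mean(),ys.max())],z))
cv2.imwrite("pics/t4.png",cv2.resize(im[140:290,180:365],None,fx=4,fy=4)[:,:,::-1])
E
```

```text
clock: 35.67
eef_pos: [0.5663, -0.3858, 0.0102]
tcp_rot: [0.999, 0.048, 0.0, 0.0]
contact_force: [-0.2, 1.6, 4.9]
gripper_width: 0.0177
finger_force: 40.0
clock: 37.17
eef_pos: [0.5469, -0.2606, 0.1495]
tcp_rot: [0.999, 0.048, -0.0, 0.0]
contact_force: [-0.2, 0.4, -1.5]
gripper_width: 0.0175
finger_force: 40.0
toolY now -84.52 | turn 0.18 deg = 0.0010 | shift x 0.0001 y -0.0006 z 0.0945 | j7 -0.41
147 [[ 0.69920832 -0.24528648  0.17062896]
 [ 0.63462969 -0.24672527  0.17062896]]
216 [[ 0.48455633 -0.2695566   0.17062896]
 [ 0.39147239 -0.27369986  0.17062896]]
```

View pics/t4.png

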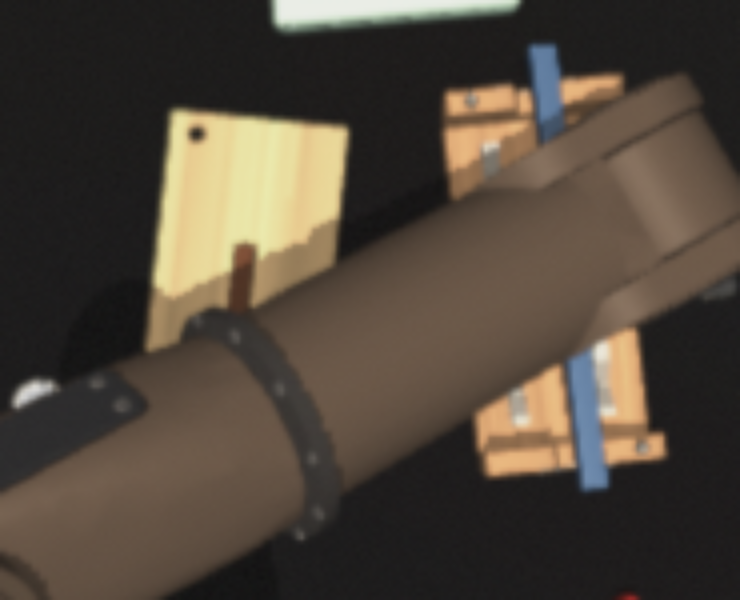

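The bar is aligned with the slots: its midpoint is (.545,-.2595) at 5.3°. Lowering.

```bash
python3 -m handwheel '[[0.0015,0,0.03,0.001,1],[0,0,0.02,0,1],[0,0,0.01,0,1],[0,0,0.01,0,1],[0,0,0.008,0,1],[0,0,0.006,0,1],[0,0,0.004,0,1],[0,0,0,0,1],[0,0,0,0,1]]'
```

```text
clock: 38.35
eef_pos: [0.5487, -0.2604, 0.062]
tcp_rot: [0.999, 0.046, 0.0, 0.0]
contact_force: [0.2, 0.1, -1.2]
gripper_width: 0.018
finger_force: 40.0
```

```bash
python3 -m handwheel '[[0,0,0.0015,0,1],[0,0,0.001,0,1],[0,0,0,0,1],[0,0,0,0,0.4],[0,0,0,0,0.2],[0,0,0,0,0.13],[0,0,-0.02,0,0.13],[0,0,-0.04,0,0.13],[0,0,-0.05,0,0.13],[0,-0.04,-0.02,0,0.13],[0,-0.04,0,0,0.13],[0,-0.04,0,0,0.13]]'
python3 -m handwheel '[[0,-0.04,0,0,0.13],[0,-0.04,0,0,0.13],[0,-0.04,0,0,0.13],[0,-0.04,0,0,0.13],[0,-0.04,0,0,0.13],[0,-0.04,0,0,0.13],[0,-0.04,0,0,0.13],[0,-0.04,0,0,0.13],[0,0,0,0,0.13]]'
python3 - <<'E'
from h import *
f=eyes.grab_frame("top");np.savez("t5.npz",**f);im=f["img"];I=im.astype(int)
m=I[...,2]-I[...,0]>25; m[:,:285]=0;m[:140]=0;m[290:]=0;m[:,360:]=0
print("bar",rectw(f,max(comps(m,30),key=np.sum),.075))
hsv=cv2.cvtColor(im,cv2.COLOR_RGB2HSV).astype(int)
w=(hsv[...,2]>90)&(hsv[...,1]>50);w[:,:180]=0;w[:,285:]=0;w[:140]=0;w[290:]=0
c=max(comps(w,30),key=np.sum);print("cover",c.sum(),rectw(f,c,.01))
cv2.imwrite("pics/t5.png",cv2.resize(im[140:290,165:365],None,fx=4,fy=4)[:,:,::-1])
g=eyes.grab_frame("scene");np.savez("s5.npz",**g)
E
```

```text
clock: 39.85
eef_pos: [0.5375, -0.1401, 0.1908]
tcp_rot: [0.999, 0.046, 0.001, -0.0]
contact_force: [0.4, 0.9, 0.1]
gripper_width: 0.0401
finger_force: 0.0
clock: 40.98
eef_pos: [0.5076, 0.1812, 0.1899]
tcp_rot: [0.999, 0.049, 0.0, -0.0]
contact_force: [0.2, -1.1, -0.3]
gripper_width: 0.0401
finger_force: 0.0
bar (548.3594360351562, -260.5408020019531, 311.1142272949219, 18.67746353149414, 5.515748023986816)
cover 4478 (527.2384033203125, -23.81261444091797, 304.6897277832031, 140.5734100341797, 173.3706512451172)
```

View pics/t5.png

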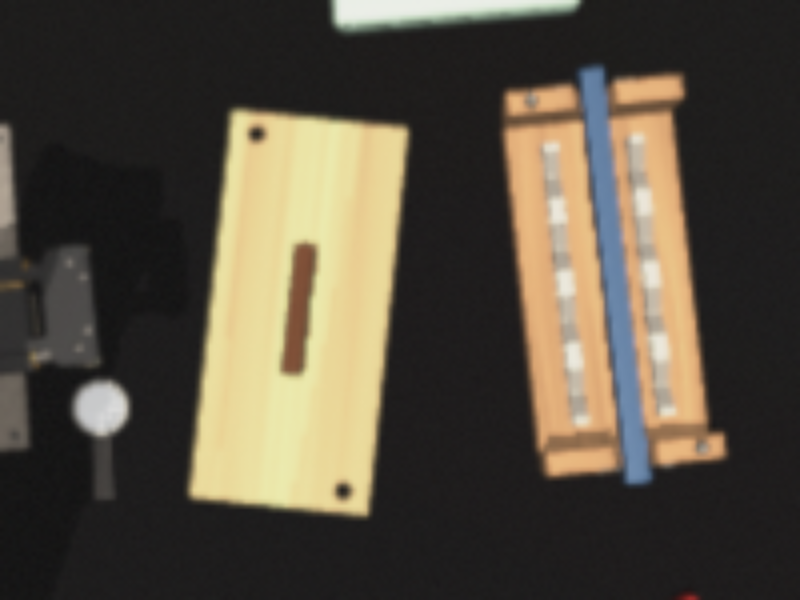

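The bar is seated and centred. The cover's holes show at (256,133) and (343,491) in the crop, on the same diagonal as the pins. Measuring both precisely.

```bash
cat > hole.py <<'E'
from h import *
def blob(im,p,r=4,bright=False):
    G=cv2.cvtColor(im,cv2.COLOR_RGB2GRAY).astype(float);x,y=np.round(p).astype(int)
    s=G[y-r:y+r+1,x-r:x+r+1];w=np.clip(np.median(s)-15-s,0,None);Y,X=np.mgrid[y-r:y+r+1,x-r:x+r+1]
    return np.array([(w*X).sum(),(w*Y).sum()])/w.sum()
def pose(a,b):
    d=a-b;return (a+b)/2,np.degrees(np.arctan2(d[1],d[0])-np.arctan2(48,134)),np.hypot(*d[:2])
E
python3 - <<'E'
from hole import *
f=load("t5.npz");im=f["img"];nat=lambda u,v:np.array([165+u/4,140+v/4])-.4
h=[ray(f,blob(im,nat(*p)),.010)[0] for p in[(256,133),(343,491)]]
print("cover",pose(*h))
c=(h[0]+h[1])/2
S=cv2.cvtColor(im,cv2.COLOR_RGB2HSV)[...,1].astype(float)
P=[]
for p in[(531,100),(703,447)]:
    x,y=np.round(nat(*p)).astype(int);s=S[y-2:y+3,x-2:x+3];w=np.clip(np.median(s)-10-s,0,None);Y,X=np.mgrid[y-2:y+3,x-2:x+3]
    q=np.array([(w*X).sum(),(w*Y).sum()])/w.sum();print(nat(*p),q);P.append(ray(f,q,.090)[0])
print("pins",pose(*P))
# scene view cross-check of pins/holes predicted pixel
plan(.5272,-.0238,.014,-6.63+90)
E
```

```text
cover (array([ 0.52692646, -0.02393697,  0.01      ]), np.float64(-6.67286747866345), np.float64(0.28449561112860405))
[297.35 164.6 ] [297.352 164.476]
[340.35 251.35] [340.01677852 251.43959732]
pins (array([ 0.5473032 , -0.26049955,  0.09      ]), np.float64(5.246802269510725), np.float64(0.283716152028664))
toolY now -84.67 | turn 11.96 deg = 0.0664 | shift x 0.0423 y 0.1978 z 0.1761 | j7 -1.21
```

```bash
python3 -m handwheel '[[0,0,0,0.0333,0.13],[0,0,0,0.0333,0.13],[0.0085,0.0396,0,0,0.13],[0.0085,0.0396,0,0,0.13],[0.0085,0.0396,0,0,0.13],[0.0085,0.0396,0,0,0.13],[0.0085,0.0396,0,0,0.13],[0,0,0,0,0.13],[0,0,0,0,0.13]]'
python3 -c "
from h import *
plan(.527,-.0239,.014,83.35)"
```

```text
clock: 42.2
eef_pos: [0.5269, -0.0244, 0.1896]
tcp_rot: [0.998, -0.059, 0.0, -0.0]
contact_force: [-0.3, -0.0, -0.2]
gripper_width: 0.0401
finger_force: 0.0
toolY now -96.80 | turn -0.15 deg = -0.0008 | shift x 0.0001 y -0.0005 z 0.1756 | j7 -1.09
```

```bash
python3 -m handwheel '[[0,0,0.05,-0.0008,0.13],[0,0,0.05,0,0.13],[0,0,0.04,0,0.13],[0,0,0.02,0,0.13],[0,0,0.01,0,0.13],[0,0,0.004,0,0.13],[0,0,0,0,0.13],[0,0,0,0,1],[0,0,0,0,1],[0,0,0,0,1],[0,0,0,0,1]]' 60
python3 -m handwheel '[[0,0,-0.003,0,1],[0,0,-0.01,0,1],[0,0,-0.03,0,1],[0,0,-0.04,0,1],[0,0,-0.04,0,1],[0,0,-0.04,-0.022,1],[0,0,0,-0.022,1],[0,0,0,-0.022,1],[0,0,0,0,1],[0,0,0,0,1]]'
python3 -c "
from h import *
plan(.5473,-.2605,.100,95.25)"
```

```text
clock: 43.58
eef_pos: [0.5273, -0.0235, 0.0155]
tcp_rot: [0.998, -0.057, 0.0, -0.0]
contact_force: [-1.0, 2.1, 5.8]
gripper_width: 0.0154
finger_force: 60.0
clock: 44.82
eef_pos: [0.5268, -0.0239, 0.1783]
tcp_rot: [0.999, 0.046, -0.0, -0.0]
contact_force: [-0.2, -0.0, -3.0]
gripper_width: 0.0155
finger_force: 60.0
toolY now -84.77 | turn -0.02 deg = -0.0001 | shift x -0.0013 y 0.2375 z 0.0783 | j7 -0.92
```

```bash
python3 -m handwheel '[[0,0.02,0,0,1],[0,0.035,0,0,1],[0,0.035,0,0,1],[0,0.035,0,0,1],[0,0.035,0,0,1],[0,0.035,0,0,1],[-0.0013,0.03,0,0,1],[0,0.0125,0,0,1],[0,0,0,0,1],[0,0,0.02,0,1],[0,0,0.02,0,1],[0,0,0,0,1]]'
python3 - <<'E'
from h import *
plan(.5473,-.2605,.0935,95.25)
f=eyes.grab_frame("top");np.savez("t6.npz",**f);im=f["img"]
cv2.imwrite("pics/t6.png",cv2.resize(im[140:290,240:400],None,fx=4,fy=4)[:,:,::-1])
g=eyes.grab_frame("scene");np.savez("s6.npz",**g)
E
```

```text
clock: 46.32
eef_pos: [0.5468, -0.2584, 0.1356]
tcp_rot: [0.999, 0.047, -0.002, -0.001]
contact_force: [0.2, -0.1, -2.7]
gripper_width: 0.0154
finger_force: 60.0
toolY now -84.60 | turn 0.15 deg = 0.0008 | shift x 0.0003 y 0.0021 z 0.0421 | j7 -0.52
```

View pics/t6.png

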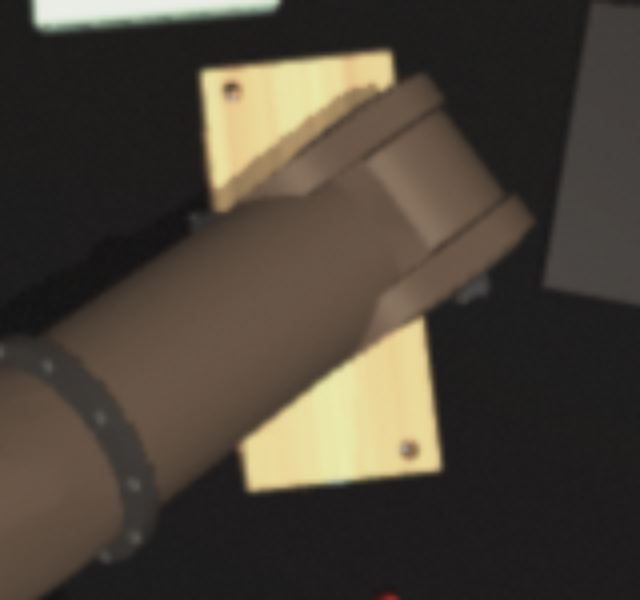

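```bash
python3 - <<'E'
from hole import *
f=load("t6.npz");im=f["img"];nat=lambda u,v:np.array([240+u/4,140+v/4])-.4
for fn in(lambda p:nat(*p),lambda p:blob(im,nat(*p))):
    h=[ray(f,fn(p),.130)[0] for p in[(232,91),(409,449)]]
    print("cover",h,pose(*h))
# pins through view: predicted pin tip pixel vs hole pixel
c=np.array([.5473,-.2605]);a=np.radians(5.25);R=np.array([[np.cos(a),-np.sin(a)],[np.sin(a),np.cos(a)]])
for s in(1,-1):
    p=c+R@(np.array([.134,.048])*s);print("pin",p,(proj(f,[*p,.09])-[240,140]+.4)*4)
E
```

```text
cover [array([ 0.67511904, -0.19889886,  0.13      ]), array([ 0.41799085, -0.31946418,  0.13      ])] (array([ 0.54655494, -0.25918152,  0.13      ]), np.float64(5.413520299278972), np.float64(0.2839910322576261))
cover [array([ 0.67667115, -0.19827949,  0.13      ]), array([ 0.41718122, -0.31996886,  0.13      ])] (array([ 0.54692619, -0.25912418,  0.13      ]), np.float64(5.416533085379831), np.float64(0.2866065686512787))
pin [ 0.67634578 -0.20044015] [[230.71415214  98.93229658]]
pin [ 0.41825422 -0.32055985] [[401.96970599 447.95342825]]
```

```bash
python3 -m handwheel '[[0.0006,0.0014,0,0.0008,1],[0,0,0,0,1],[0,0,0.01,0,1],[0,0,0.01,0,1],[0,0,0.004,0,1],[0,0,0.004,0,1],[0,0,0.004,0,1],[0,0,0,0,1]]'
python3 -m handwheel '[[0,0,0.003,0,1],[0,0,0.003,0,1],[0,0,0,0,1]]'
python3 -c "
from h import *
plan(.5473,-.2605,.0935,95.25)"
```

```text
clock: 47.42
eef_pos: [0.5485, -0.2616, 0.106]
tcp_rot: [0.999, 0.045, -0.0, -0.0]
contact_force: [0.2, -0.8, -2.3]
gripper_width: 0.0158
finger_force: 60.0
clock: 47.8
eef_pos: [0.5485, -0.2616, 0.1]
tcp_rot: [0.999, 0.045, -0.0, -0.0]
contact_force: [-0.0, -0.1, -3.0]
gripper_width: 0.0155
finger_force: 60.0
toolY now -84.81 | turn -0.06 deg = -0.0003 | shift x -0.0011 y -0.0012 z 0.0065 | j7 -0.48
```

The pins are about 10 mm into the holes with no contact force. Continuing down.

```bash
python3 -m handwheel '[[-0.0005,-0.0006,0.002,0,1],[0,0,0.002,0,1],[0,0,0.0015,0,1],[0,0,0.001,0,1],[0,0,0,0,1]]'
```

```text
clock: 48.42
eef_pos: [0.5481, -0.2612, 0.0937]
tcp_rot: [0.999, 0.045, 0.0, -0.0]
contact_force: [-0.0, 0.6, -2.6]
gripper_width: 0.0158
finger_force: 60.0
```

```bash
python3 -m handwheel '[[0,0,0.001,0,1],[0,0,0.0007,0,1],[0,0,0,0,1],[0,0,0,0,0.4],[0,0,0,0,0.13],[0,0,0,0,0.13],[0,0,-0.02,0,0.13],[0,0,-0.04,0,0.13],[0,0,-0.05,0,0.13],[0,-0.04,0,0,0.13],[0,-0.04,0,0,0.13],[0,-0.04,0,0,0.13]]' 20
python3 -m handwheel '[[0,-0.04,0,0,0.13],[0,-0.04,0,0,0.13],[0,-0.04,0,0,0.13],[0,-0.04,0,0,0.13],[0,-0.04,0,0,0.13],[0,-0.04,0,0,0.13],[0,-0.04,0,0,0.13],[0,0,0,0,0.13]]'
python3 - <<'E'
from hole import *
f=eyes.grab_frame("top");np.savez("t7.npz",**f);im=f["img"]
hsv=cv2.cvtColor(im,cv2.COLOR_RGB2HSV).astype(int)
w=(hsv[...,2]>90)&(hsv[...,1]>50);w[:,:280]=0;w[:,370:]=0;w[:140]=0;w[280:]=0
print("cover",rectw(f,max(comps(w,30),key=np.sum),.088))
g=eyes.grab_frame("scene")
a=cv2.resize(im[140:290,100:365],None,fx=2.5,fy=2.5);b=cv2.resize(g["img"][130:330,150:370],None,fx=2,fy=2)
b=cv2.resize(b,(int(b.shape[1]*a.shape[0]/b.shape[0]),a.shape[0]))
cv2.imwrite("pics/end.png",cv2.resize(b,(620,563))[:,:,::-1]);cv2.imwrite("pics/endt.png",a[:,:,::-1])
E
```

```text
clock: 49.92
eef_pos: [0.5372, -0.1409, 0.2034]
tcp_rot: [0.999, 0.045, 0.001, -0.0]
contact_force: [0.2, 0.3, 0.5]
gripper_width: 0.0398
finger_force: 0.0
clock: 50.92
eef_pos: [0.5117, 0.1407, 0.2026]
tcp_rot: [0.999, 0.048, 0.0, -0.0]
contact_force: [-0.7, -0.8, 0.0]
gripper_width: 0.0397
finger_force: 0.0
cover (546.9029541015625, -260.65118408203125, 307.04736328125, 143.65518188476562, 5.214641571044922)
```

View pics/end.png

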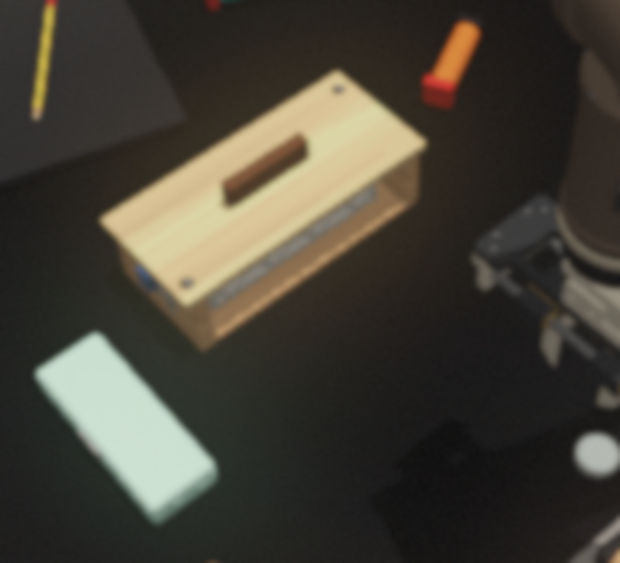

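View pics/endt.png

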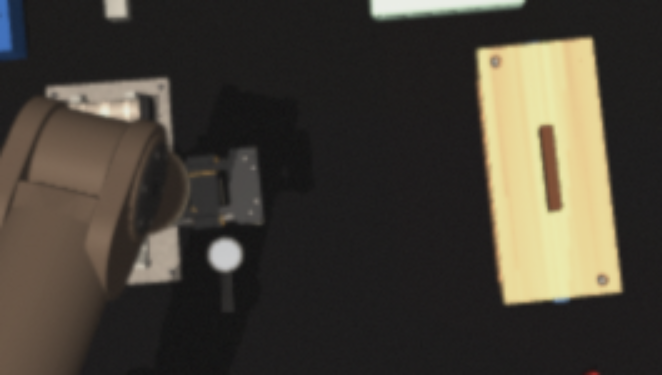

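The cover lies on the carrier with a pin in each hole, and the bar end is visible in its slot. I'll check numerically that it's flush.

```bash
python3 - <<'E'
from hole import *
g=eyes.grab_frame("scene");im=g["img"];hsv=cv2.cvtColor(im,cv2.COLOR_RGB2HSV).astype(int)
# crop px in end.png -> native: x=150+u*220/620, y=130+v*200/563
cl=np.array([(339,70),(428,142),(187,305),(100,220)])*[220/620,200/563]+[150,130]
c=np.array([.5470,-.2605]);a=np.radians(5.25);R=np.array([[np.cos(a),-np.sin(a)],[np.sin(a),np.cos(a)]])
for z in(.078+.01,.098,.104):
    P=[[*(c+R@[sx*.150,sy*.068]),z] for sx,sy in[(-1,-1),(-1,1),(1,1),(1,-1)]]
    print(z,(proj(g,P)-cl).round(1).tolist())
t=load("top0.npz")
# plate height by resolving 2-view: scene corners on plane
E
```

```text
0.088 [[-0.6, -0.1], [-0.9, -0.5], [-0.4, -0.5], [0.4, -0.9]]
0.098 [[-0.7, -2.5], [-0.8, -2.9], [-0.8, -2.8], [-0.2, -3.3]]
0.104 [[-0.8, -4.0], [-0.7, -4.3], [-1.1, -4.2], [-0.6, -4.7]]
```

The four corners fit a top height of 88 mm, so the cover is flush. Handing in.

```bash
python3 -c "
from rig import r
print(r.hand_in())"
```

```text
the job is handed in; nothing more can be done
None
```

The job is handed in: all three cores present (tan, red-brown, light grey) lie in rack grooves, the bar is back in its slots and centred to about 1 mm, and the cover rests flush over both pins; it took about 51 s of the 210 s.

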